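# Feel a dial padlock open and present it

## Task

The padlock in the small cradle is locked and its setting is not known: turn its dial, feeling for the notch where the lock clicks and the shackle jumps out a little, then pull the shackle all the way out. After that lift the open lock out of the cradle and present it: finish holding it still, level with the dial up and the shackle still pulled out, well above the bench (lifted by 15 cm or so). Leave the tin, the bottle, the cup and the dish beside it where they stand.

Things in the scene. Friction and masses are not known exactly. Their poses are not given: they have to be found in the camera images.
- lock_center (a point): centre of the grey metal padlock's case, a block 56 (x) by 60 (y) by 34 (z) mm, 0.3 to 0.55 kg, lying on its back in the cradle, dial up (z). Its x axis points from the shackle end to the plain end (the shackle leaves at -x, roughly towards the robot); the free long sides face +y and -y. In the cradle the case's underside is 18 mm above the bench, this centre 35, its top face 52 mm
- dial_grip (a point): on the dial's vertical axis, 5 mm below its top, 22.5 mm above the case's top. Round black ribbed knob, 38 mm across, 46 mm skirt 5 mm high at its foot; no index, angle not reported. Clockwise from above the notch comes after 0.7 to 2.6 rad (regrasp as needed); friction 0.03 N m, stays where left. At the notch the shackle jumps out 5 mm and the dial stops hard: it cannot turn on
- shackle_grip (a point): midway between the shackle's legs at the height of their axis (35 mm above the bench); moves with the shackle; 48 mm to -x of the lock's centre when shut. The shackle is a level U of 9 mm round bar, legs along the lock's x, 55 mm over the outsides, 37 mm clear inside; the bow's outer edge is 21.5 mm to -x of this point. Grip across both legs, or by the bow, or hook it from inside
- shackle (a joint): how far the shackle has come out of the case along the lock's -x, m: 0 shut and locked, about 0.005 after the click, 0.022 fully out (end stop). It cannot move until the dial is at the notch. Sliding it takes about 1 N; it stays where it is left
- cradle: aluminium cradle fixed to the bench, 90 (x) by 76 (y) mm, origin on the bench under its centre, axes along the lock's. Rails 18 mm high carry the lock; end lips and corner cheeks 26 mm high (8 mm up the case) keep it from sliding or turning; the middle 36 mm of both long sides is open for fingers above a base plate 8 mm high, 50 mm wide. The lock lifts straight up out of it
- steel_tin_mid (a point): centre of an open steel tin, 70 mm across, 33 mm high, loose, leave it alone
- amber_small_mid (a point): centre of a small brown stoppered bottle, 44 mm across, 78 mm high, loose, leave it alone
- sample_cup_mid (a point): centre of a small pale grey cup, 38 mm across, 37 mm high, loose, leave it alone
- dish_mid (a point): centre of a white porcelain dish, 74 mm across, 36 mm high, loose, leave it alone
There are look-alikes about, which are no part of the job. What is shaped like the cradle but purple is not meant.

How it is judged:
By the outcome, as a careful person would: the job done as asked, in the order asked, and still so for the second after the job is handed in, while the arm keeps its last pose, push and grip.
It also fails if it takes over 58 s, if anything falls off the work surface, if the arm or the gripper's body presses on something with over 40 N, if the wrist force passes 120 N, or if a joint passes its speed limit or range.

## Robot

A 6-joint arm with a two-finger parallel gripper is mounted at the origin on a cart in front of the work surface, level with it; the furniture and walls round the work are solid. World frame = base frame: x ahead of the robot, y to its left, z up, the work surface at z = 0. Lengths are in mm, angles in rad, forces in N, time in s.
With the tool pointing down it reaches from about 275 to 1000 mm from the base axis. Payload 8.4 kg.
Tool frame: the origin (TCP) lies at the very end of the fingers, on their centre line; the grasp point (between the pads) lies r.hold_point_z behind it (r.hold_point_z is the distance from the TCP to the grasp point, in mm); x points along the fingers, z is the direction in which the jaws open and shut, and the axes are right-handed (so a half turn about x gives the same grasp; the last joint's range is limited). The gripper opens to 85 mm and grips with 20 to 120 N. Pads are 22 mm wide; open, the fingers measure 114 mm over their backs; the gripper's body (76 mm by 85 mm) begins 54 mm behind the grasp point. The pads swing forward as they close: fully open they stand 13 mm farther back than shut.
Start: joints at [1.214, 0.353, 1.633, -0, 1.155, -0.002], TCP at [217.125, 586.075, 202.581] pointing down, gripper open.
Joint ranges: [-2.63, 2.63], [-0.92, 2.1], [0.06, 2.66], [-1.3, 4.44], [0, 2.69], [-3.02, 3.02]. Speed limits (rad/s): [2.22, 2.22, 2.79, 3.14, 3.14, 3.14].

## Interface

Orientations are given as [roll, pitch, yaw] about the fixed x, y, z axes, in that order (R = Rz(yaw) Ry(pitch) Rx(roll)).
In Python, from rig import r gives the robot as it stands.
- The arm moves only by the tool jog_arm, never from a script. Its argument "series" is a list of rows, each a list of 7 numbers: the turn, a rotation vector about the tool's x, y, z in degrees, then the shift along the tool's x, y, z in cm, then the opening, from 0 (shut) to 1 (fully open). In form: [[wx, wy, wz, tx, ty, tz, fingers], ...]. A call has 1 to 20 rows; each row shifts and turns the commanded pose from where the row before left it, along the tool's axes as they then stand; what a row does not reach is not made up. A row lasts 1/10 s, in which the tool goes at most 50 mm and 8.59 degrees, less where a joint would pass 70% of its speed; a pose out of reach is approached as far as the arm can. A call with a gripper value outside its range is refused whole. The fingers move at their own pace and stop on an object; "force" is the grip in N (left out, the last holds). Time passes only in rows, so rows that do not move let the fingers close. It gives the time, the measured TCP pose, the force and the opening at its end, in the units of the state.
- r.sense(): the state, without advancing time (a new reading comes with each control period).
- r.grab_frame(name): name is "scene" or "top"; returns (picture, depth): 400x640x3 uint8, red, green, blue; 400x640 float32, mm along the optical axis (not along the pixel's ray), 0 where there is no reading.
- r.get_calibration(name): a dict with "mtx" (3x3 intrinsics, pixels), "dist" ([k1, k2, p1, p2, k3] as OpenCV has them; the pictures are not rectified), "position" and "rotation" of the camera in the world. Camera axes: x right, y down, z forward; pixel columns grow to the right and rows downward; lengths in mm; the calibration is good to about 2 mm. A picture is of the moment at which its call begins. get_calibration takes no time and is no camera call.
- r.sign_off(): hands the job in, once; it reports no verdict.
The state is a dict: "clock": time; "qpos": joint angles; "qvel": joint speeds; "joint_efforts": joint torques, N m; "eef_pos": TCP position; "tcp_rot": TCP orientation; "contact_force": force on the tool from outside, world axes, zero at the start; "wrist_torque": the same for the moment, N m; "opening": opening from 0.0 (shut) to 1.0 (fully open).
Only numpy, scipy, OpenCV 4.12 (cv2) and the standard library are available. Lean on these libraries where they do the work, as an engineer would, in place of code of your own. Each camera call takes 0.05 s, during which the arm holds its last target.

## Working session

There is one attempt and no reset: what is moved stays moved. The work goes in short steps, Python scripts to look and compute and a tool call to move; the robot and the scene stay as the last step left them, time stands still between calls to the robot, and variables do not carry over. Pictures are saved under pics/ and viewed, and the job is handed in when it is done.

Besides the shell and the picture viewer there is one more tool, called after "Request:" by a JSON object that holds its "api" and its "payload". jog_arm: Moves the arm, as the interface text tells. Its arguments: {"type":"object","properties":{"series":{"type":"array"},"force":{"type":"number"}},"required":["series"]}

```bash
ls; mkdir -p pics; python3 - <<'E'
from rig import r
import cv2,numpy as np
print(r.sense(), r.hold_point_z)
for n in("scene","top"):
    p,d=r.grab_frame(n); cv2.imwrite(f"pics/{n}0.png",p[:,:,::-1]); np.savez(f"pics/{n}0.npz",p=p,d=d)
    print(n,r.get_calibration(n))
E
```

```text
pics
{'clock': 0.0, 'qpos': array([ 1.21361520e+00,  3.53648839e-01,  1.63414683e+00, -5.09059152e-06,
        1.15517019e+00, -2.40755544e-03]), 'qvel': array([ 0.00157937,  0.00048058,  0.00017566, -0.00102142,  0.00146548,
       -0.00078349]), 'joint_efforts': array([ 1.15194067e-03, -6.05257344e+01, -3.42079318e+01,  4.61335708e-05,
        9.03951412e-03,  1.27703970e-05]), 'eef_pos': array([216.93796158, 585.59536632, 201.85583268]), 'tcp_rot': array([-3.14061079,  1.56942312, -1.92458597]), 'contact_force': array([ 0.3906696 ,  0.31632928, -0.38158288]), 'wrist_torque': array([ 0.0149279 ,  0.00710127, -0.01117638]), 'opening': 1.0007825445742726} 18.700000000000003
scene {'mtx': array([[516.82780563,   0.        , 314.08582532],
       [  0.        , 516.82780563, 193.17834311],
       [  0.        ,   0.        ,   1.        ]]), 'dist': array([-0.12951023,  0.        ,  0.        ,  0.        ,  0.        ]), 'position': array([ 218.93746613, -319.6675003 ,  767.59317082]), 'rotation': array([-2.40058993,  0.01874061, -0.483724  ])}
top {'mtx': array([[469.4311911 ,   0.        , 320.58417082],
       [  0.        , 469.4311911 , 198.69665866],
       [  0.        ,   0.        ,   1.        ]]), 'dist': array([-0.04585367,  0.        ,  0.        ,  0.        ,  0.        ]), 'position': array([420.83293659, 223.19032598, 924.27339821]), 'rotation': array([-3.05631164, -0.01593946, -1.54363451])}
```

View pics/scene0.png

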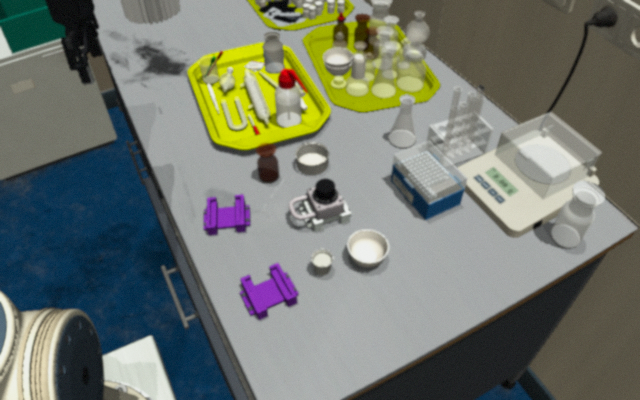

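View pics/top0.png

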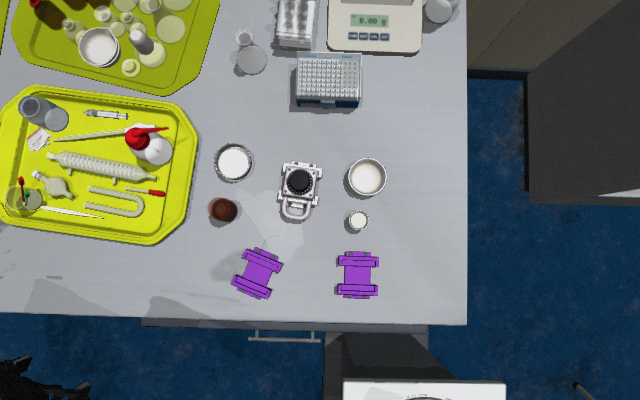

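The lock in its grey cradle is at top (299,185) and scene (322,205). The two purple cradles at top (258,273) and (358,275) are decoys, since the job's cradle is aluminium and holds the lock. I'll confirm with a crop and measure.

```bash
cat > h.py <<'E'
import cv2,numpy as np
from scipy.spatial.transform import Rotation as R
from rig import r
def cam(n):
    c=r.get_calibration(n); return c, R.from_euler('xyz',c['rotation']).as_matrix()
def ray(n,uv,z):
    c,M=cam(n); q=cv2.undistortPoints(np.array([[uv]],float),c['mtx'],c['dist'])[0,0]
    d=M@np.array([q[0],q[1],1]); p=c['position']; return p+d*(z-p[2])/d[2]
def px(n,P):
    c,M=cam(n); rv=cv2.Rodrigues(M.T)[0]; return cv2.projectPoints(np.array([P],float),rv,-M.T@c['position'],c['mtx'],c['dist'])[0][0,0]
E
python3 - <<'E'
from h import *
for n,(x0,y0,w,h) in (("top",(200,135,200,150)),("scene",(240,130,160,150))):
    p=np.load(f"pics/{n}0.npz")['p'];d=np.load(f"pics/{n}0.npz")['d']
    c=p[y0:y0+h,x0:x0+w]; cv2.imwrite(f"pics/{n}_crop.png",cv2.resize(c,None,fx=4,fy=4,interpolation=cv2.INTER_CUBIC)[:,:,::-1])
    for nm,uv in (("lock",(299,181) if n=="top" else (325,187)),):
        print(n,uv,d[uv[1],uv[0]],ray(n,uv,79.5))
    # depth->3D check of bench
    uv=(320,230) if n=="top" else (290,240)
    cc,M=cam(n);q=cv2.undistortPoints(np.array([[uv]],float),cc['mtx'],cc['dist'])[0,0];print("bench pt",cc['position']+M@np.array([q[0],q[1],1])*d[uv[1],uv[0]])
    print(px(n,[217,586,202]))
E
```

```text
top (299, 181) 848.2749 [524.44093315 251.64563084  79.5       ]
bench pt [438.43934559 210.09972398   1.45537826]
[ 69.97651176 366.49155108]
scene (325, 187) 944.9611 [524.93676832 247.71528784  79.5       ]
bench pt [438.13126466 224.82172872   1.25376176]
[99.51160333 87.10482098]
```

View pics/top_crop.png

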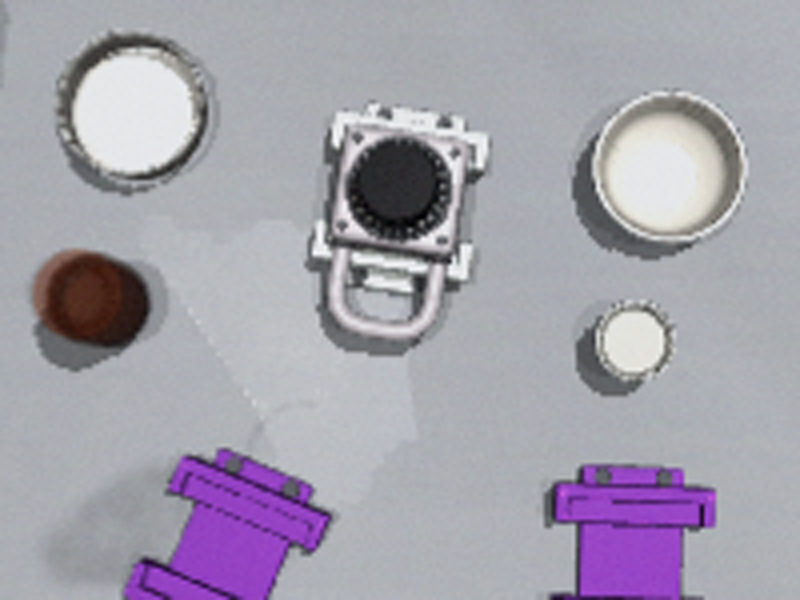

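View pics/scene_crop.png

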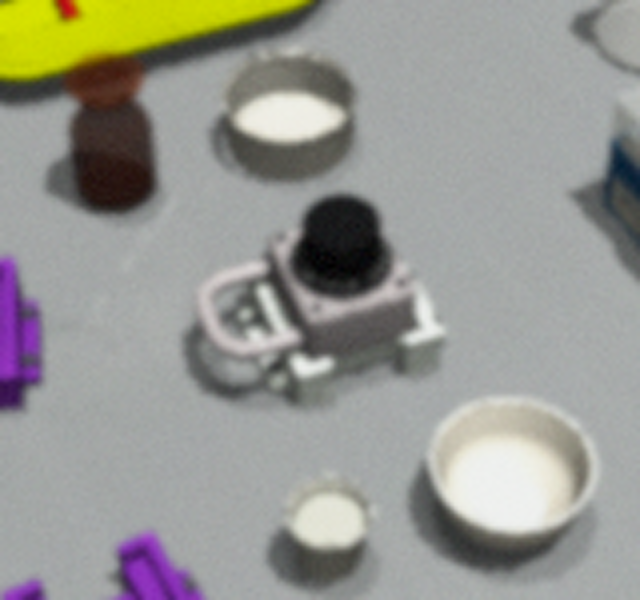

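The crop confirms it: a grey padlock with a black dial (crop (397,180)), shackle towards the robot, in the light metal cradle. The tin and bottle stand to its left, and the dish and cup to its right.

```bash
python3 - <<'E'
from h import *
P=np.load("pics/top0.npz")['p'].astype(int)
# case corners by hand (crop px/4+offset), top face z=52
C=[ray("top",(200+u/4,135+v/4),52)[:2] for u,v in((347,124),(468,142),(455,258),(332,242))]
C=np.array(C);print(C.round(1),C.mean(0).round(1),[np.linalg.norm(C[i]-C[(i+1)%4]).round(1) for i in range(4)])
xa=(C[0]+C[1]-C[2]-C[3]);ya=C[0]+C[3]-C[1]-C[2];print("yaw x",np.degrees(np.arctan2(xa[1],xa[0])),"yaw from y",np.degrees(np.arctan2(-ya[0],ya[1])))
# dial masks
for n,b in(("top",(283,163,317,200)),("scene",(312,175,340,205))):
    p=np.load(f"pics/{n}0.npz")['p'];d=np.load(f"pics/{n}0.npz")['d'];x0,y0,x1,y1=b
    m=(p[y0:y1,x0:x1].max(2)<70)
    k,l,s,cc=cv2.connectedComponentsWithStats(m.astype(np.uint8));i=1+s[1:,4].argmax();print(n,s[i],cc[i]+[x0,y0])
    # point cloud of dial
    c,M=cam(n);ys,xs=np.nonzero(l==i);uv=np.stack([xs+x0,ys+y0],1).astype(float)
    q=cv2.undistortPoints(uv[:,None],c['mtx'],c['dist'])[:,0];D=d[(uv[:,1]).astype(int),uv[:,0].astype(int)]
    W=c['position']+(np.c_[q,np.ones(len(q))]*D[:,None])@M.T
    t=W[:,2]>73;print("top z",np.median(W[t,2]),"n",t.sum(),"centre",W[t].mean(0),(W[t].min(0)+W[t].max(0))/2,np.ptp(W[t],axis=0))
    # case top cloud
# case top and shackle clouds from top depth
p=np.load("pics/top0.npz");d=p['d'];c,M=cam("top")
ys,xs=np.mgrid[155:225,275:325];uv=np.stack([xs.ravel(),ys.ravel()],1).astype(float)
q=cv2.undistortPoints(uv[:,None],c['mtx'],c['dist'])[:,0];D=d[ys.ravel(),xs.ravel()]
W=c['position']+(np.c_[q,np.ones(len(q))]*D[:,None])@M.T
for lo,hi in((46,58),(32,44)):
    t=(W[:,2]>lo)&(W[:,2]<hi);w=W[t]
    rr=cv2.minAreaRect(w[:,:2].astype(np.float32));print(lo,hi,t.sum(),np.median(w[:,2]),rr)
# shackle 2D: bow outer edge
for u,v in((390,338),(320,262),(445,270),(385,312)): print(u,v,ray("top",(200+u/4,135+v/4),35+ (4 if u<350 or u>430 else 0)).round(1))
for nm,uv,z,n in(("tin",(233,163),33,"top"),("bottle",(220,208),78,"top"),("cup",(358.5,220),37,"top"),("dish",(367,177),36,"top")): print(nm,ray(n,uv,z).round(0))
E
```

```text
[[555.5 276.4]
 [548.6 219.5]
 [493.9 224. ]
 [499.7 281.5]] [524.4 250.4] [np.float64(57.3), np.float64(54.9), np.float64(57.8), np.float64(56.0)]
yaw x -4.999562377323366 yaw from y -6.331132129958589
top [  4   7  25  25 452] [298.89823009 181.78539823]
top z 79.6989923687529 n 311 centre [525.51411338 251.77988996  85.08558134] [482.86774632 246.57006214 498.97099511] [124.06961947  46.75947232 850.60480619]
scene [  1   4  24  25 445] [324.71460674 191.6988764 ]
top z 78.96359148843851 n 237 centre [525.5802265  248.7991414   78.56922623] [525.86213787 250.00202698  77.68665366] [33.65084815 35.6780663   9.01710907]
46 58 558 52.26932257131017 ((526.7064819335938, 252.0125274658203), (59.985164642333984, 56.0376091003418), 82.87229919433594)
32 44 290 38.75757147501662 ((481.1968078613281, 253.17984008789062), (49.08855438232422, 64.9050064086914), 6.999238967895508)
390 338 [456.5 253.7  35. ]
320 262 [491.3 287.7  39. ]
445 270 [489.2 228.6  39. ]
385 312 [468.7 256.5  35. ]
tin [561. 381.  33.]
bottle [472. 393.  78.]
cup [459. 138.  37.]
dish [541. 124.  36.]
```

```bash
cat >> h.py <<'E'
def go(tx,ty,tz,jaw=None,down=True):
    """print shift (cm, tool frame) and rotvec(deg) from measured pose to target; jaw = world angle (deg) of tool z axis"""
    s=r.sense(); T=R.from_euler('xyz',s['tcp_rot']); M=T.as_matrix(); cur=np.degrees(np.arctan2(M[1,2],M[0,2]))
    j=cur if jaw is None else min((jaw+180*k for k in range(-2,3)),key=lambda a:abs(a-cur))
    z=np.array([np.cos(np.radians(j)),np.sin(np.radians(j)),0]);x=np.array([0,0,-1.]);G=np.c_[x,np.cross(z,x),z]
    w=np.degrees((T.inv()*R.from_matrix(G)).as_rotvec())
    dw=np.array([tx,ty,tz])-s['eef_pos']
    print("clock",s['clock'],"pos",s['eef_pos'].round(1),"jaw",cur.round(1),"q",s['qpos'].round(2),"open",round(s['opening'],3))
    print("F",s['contact_force'].round(1),"T",s['wrist_torque'].round(3))
    print("rot deg",w.round(2),"shift cm in current frame",(M.T@dw/10).round(2),"in target frame",(G.T@dw/10).round(2),"world mm",dw.round(1))
E
python3 - <<'E'
from h import *
go(525.5,250.5,110)
E
```

```text
clock 0.1 pos [217.  585.6 201.9] jaw 69.7 q [ 1.21  0.35  1.63 -0.    1.16 -0.  ] open 1.002
F [-0.   0.3 -0.1] T [-0.001 -0.009 -0.014]
rot deg [ 0.   -0.07  0.  ] shift cm in current frame [  9.22 -40.57 -20.7 ] in target frame [  9.19 -40.57 -20.71] world mm [ 308.5 -335.1  -91.9]
```

Request:
{"api": "jog_arm", "payload": {"series": [[0, 0, 0, 0, -2.9, -1.48, 0.8], [0, 0, 0, 0, -2.9, -1.48, 0.8], [0, 0, 0, 0, -2.9, -1.48, 0.8], [0, 0, 0, 0, -2.9, -1.48, 0.8], [0, 0, 0, 0, -2.9, -1.48, 0.8], [0, 0, 0, 0, -2.9, -1.48, 0.8], [0, 0, 0, 0, -2.9, -1.48, 0.8], [0, 0, 0, 0, -2.9, -1.48, 0.8], [0, 0, 0, 0, -2.9, -1.48, 0.8], [0, 0, 0, 0, -2.9, -1.48, 0.8], [0, 0, 0, 0, -2.9, -1.48, 0.8], [0, 0, 0, 0, -2.9, -1.48, 0.8], [0, 0, 0, 0, -2.9, -1.48, 0.8], [0, 0, 0, 0, -2.9, -1.48, 0.8], [0, 0, 0, 3, 0, 0, 0.8], [0, 0, 0, 3, 0, 0, 0.8], [0, 0, 0, 3, 0, 0, 0.8], [0, 0, 0, 0, 0, 0, 0.8]], "force": 30}}

```text
clock: 1.9
eef_pos: [523.0, 249.2, 108.7]
tcp_rot: [2.369, 1.563, -2.699]
contact_force: [-0.5, -1.2, 0.4]
opening: 0.8
```

```bash
python3 - <<'E'
from h import *
go(525.5,250.5,58)
for n in("scene","top"):
    p,d=r.grab_frame(n)
    u,v=(px(n,[525,250,60])).astype(int)
    cv2.imwrite(f"pics/{n}1.png",cv2.resize(p[v-60:v+60,u-60:u+60],None,fx=4,fy=4,interpolation=cv2.INTER_CUBIC)[:,:,::-1])
E
```

```text
clock 1.9 pos [523.  249.2 108.7] jaw 69.7 q [ 0.44  0.39  1.81 -0.    0.95 -0.77] open 0.8
F [-0.5 -1.2  0.4] T [-0.009  0.065 -0.013]
rot deg [-0.  -0.3 -0.3] shift cm in current frame [ 5.07 -0.22  0.24] in target frame [ 5.07 -0.19  0.21] world mm [  2.5   1.3 -50.7]
```

View pics/scene1.png

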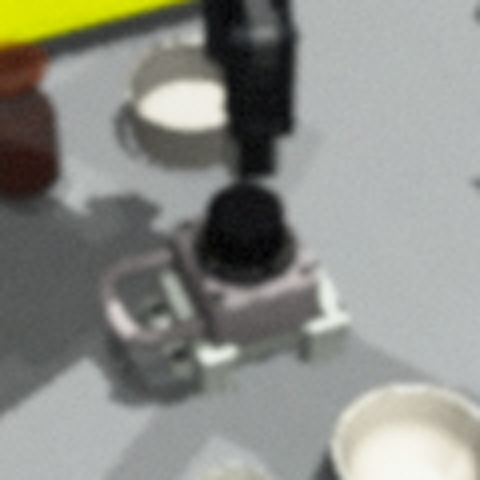

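The view shows the fingers above the dial and clear of everything. Next I'll descend and grip.

Request:
{"api": "jog_arm", "payload": {"series": [[0, -0.3, -0.3, 0.6, -0.2, 0.22, 0.75], [0, 0, 0, 1.3, 0, 0, 0.7], [0, 0, 0, 1.3, 0, 0, 0.7], [0, 0, 0, 1.2, 0, 0, 0.7], [0, 0, 0, 0.6, 0, 0, 0.7], [0, 0, 0, 0, 0, 0, 0.7]]}}

```text
clock: 2.6
eef_pos: [528.0, 251.9, 61.2]
tcp_rot: [-0.785, 1.566, 0.431]
contact_force: [0.0, -0.2, 0.6]
opening: 0.7
```

```bash
python3 - <<'E'
from h import *
go(525.5,250.5,58)
E
```

```text
clock 2.6 pos [528.  251.9  61.2] jaw 69.7 q [ 0.44  0.46  1.84 -0.    0.84 -0.77] open 0.7
F [ 0.  -0.2  0.6] T [-0.009 -0.009  0.035]
rot deg [-0.    0.21  0.21] shift cm in current frame [ 0.32  0.19 -0.21] in target frame [ 0.32  0.18 -0.21] world mm [-2.5 -1.4 -3.2]
```

Request:
{"api": "jog_arm", "payload": {"series": [[0, 0.2, 0.2, 0.3, 0.18, -0.21, 0.7], [0, 0, 0, 0, 0, 0, 0.7], [0, 0, 0, 0, 0, 0, 0.7]]}}

```text
clock: 2.9
eef_pos: [526.6, 251.0, 59.9]
tcp_rot: [-0.785, 1.568, 0.431]
contact_force: [0.7, -0.2, -0.4]
opening: 0.701
```

Request:
{"api": "jog_arm", "payload": {"series": [[0, 0, 0, 0, 0, 0, 0.2], [0, 0, 0, 0, 0, 0, 0.2], [0, 0, 0, 0, 0, 0, 0.2], [0, 0, 0, 0, 0, 0, 0.2], [0, 0, 0, 0, 0, 0, 0.2], [0, 0, 0, 0, 0, 0, 0.2]], "force": 30}}

```text
clock: 3.5
eef_pos: [526.4, 250.9, 59.6]
tcp_rot: [-0.795, 1.568, 0.421]
contact_force: [-0.1, -0.4, -0.4]
opening: 0.197
```

```bash
python3 - <<'E'
from h import *
go(525.5,250.5,58)
for n in("scene","top"):
    p,d=r.grab_frame(n)
    u,v=(px(n,[525,250,60])).astype(int)
    cv2.imwrite(f"pics/{n}2.png",cv2.resize(p[v-60:v+60,u-60:u+60],None,fx=4,fy=4,interpolation=cv2.INTER_CUBIC)[:,:,::-1])
E
```

```text
clock 3.5 pos [526.4 250.9  59.6] jaw 69.7 q [ 0.44  0.46  1.84 -0.    0.84 -0.77] open 0.197
F [-0.1 -0.4 -0.4] T [0.018 0.012 0.011]
rot deg [-0.   0.1  0.1] shift cm in current frame [ 0.16  0.07 -0.07] in target frame [ 0.16  0.07 -0.07] world mm [-0.9 -0.4 -1.6]
```

View pics/scene2.png

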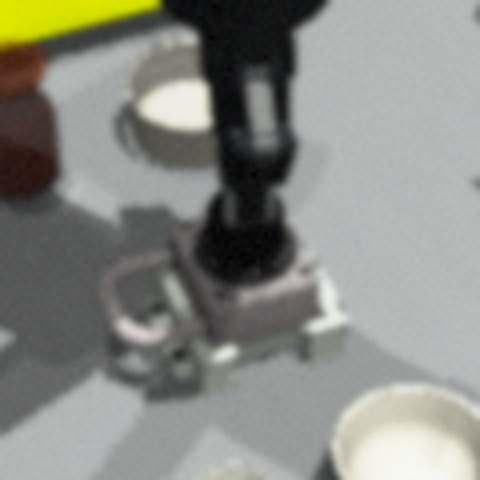

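View pics/top2.png

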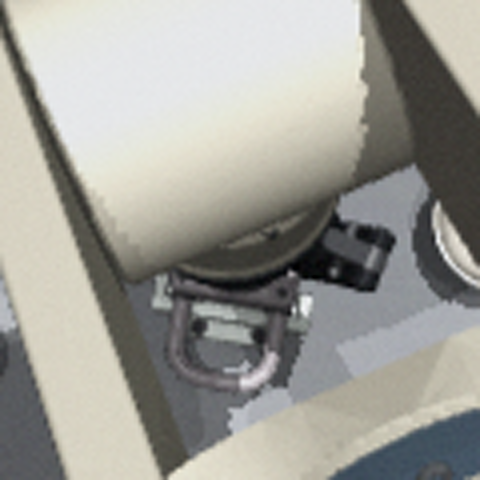

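```bash
python3 - <<'E'
from h import *
print(r.sense()['opening'],px("scene",[525.5,250.5,80]),px("scene",[525.5,250.5,60]),px("scene",[526,251,60])-px("scene",[525,250,60]))
p,d=r.grab_frame("scene")
c,M=cam("scene")
for v in range(160,206,3):
    row=[]
    for u in range(308,344,3):
        q=cv2.undistortPoints(np.array([[[u,v]]],float),c['mtx'],c['dist'])[0,0];w=c['position']+M@np.array([q[0],q[1],1])*d[v,u];row.append("%4d,%3d"%(w[1],w[2]))
    print(v,*row)
E
```

```text
0.19941404272154575 [324.54176551 185.72912775] [324.58316338 193.11884585] [ 0.21649638 -0.53978455]
160  400,  0  395,  1  393,  0  234,168  241,159  226,172  210,187  205,190  203,190  224,164  369,  0  367, -1
163  390,  1  390, -1  386,  0  236,159  233,160  231,159 -319,767  202,187  200,186  225,155  362, -1  357,  0
166  358, 28  354, 28  353, 26  347, 30  232,155  210,176  201,183  199,183  196,184  191,186  355, -2  350,  0
169  360, 17  355, 19  353, 18  349, 19  235,144  197,184  195,183 -319,767  190,183  189,183  186,183  344, -2
172  358, 10  356, 10  350, 12  350,  9  233,138  200,174  192,180  191,178  187,181  188,177  186,176  334,  0
175  360,  0  354,  2  353,  1  351,  0  234,130  201,166  197,168  200,161  198,161  197,159  330,  0  329, -3
178  353, -1  349,  0  346,  0  344,  0  240,116  207,152  214,141  209,143  211,139  203,145  322,  0  319,  0
181  345,  0  342,  0  338,  0  337, -1  242,106  231,116  230,114  228,114  232,106  318,  0  314,  0  311,  0
184  337,  0  332,  1  331,  0  260, 80  243, 98  231,108  230,106  228,106  231, 99  312, -1  307,  0  306, -2
187  330,  0  325,  2  280, 52  254, 79  252, 78  233, 98  232, 97  228, 99  232, 91  239, 78  302, -2  299, -2
190  279, 51  275, 53  269, 56  250, 76  244, 80  243, 78  240, 78  237, 79  237, 76  240, 69  295, -2  293, -3
193  275, 47  271, 49  263, 56  252, 66  243, 73  238, 77  236, 76  233, 76  235, 71  239, 62  243, 53  283,  0
196  272, 43  263, 51  255, 57  251, 59  243, 65  237, 69  236, 68  235, 66  235, 62  237, 57  236, 54  270,  6
199  274, 33  259, 48  252, 53  245, 58  245, 55  237, 61  236, 59  235, 58  234, 55  230, 56  231, 53  229, 51
202  278, 18  258, 40  248, 50  243, 52  239, 54  234, 58  233, 56  231, 54  230, 51  227, 52  225, 51  222, 52
205  264, 28  259, 31  243, 48  238, 50  233, 54  232, 52  229, 52  227, 51  225, 50  223, 49  221, 48  221, 44
```

```bash
python3 - <<'E'
from h import *
for z in(110,120,130,140): print(z,"near",px("scene",[523-14,249-38,z]),"far",px("scene",[523+14,249+38,z]))
print((px("scene",[525,250,60])).astype(int)-60)
p,d=r.grab_frame("scene")
cv2.imwrite("pics/s3.png",cv2.resize(p[100:220,265:385],None,fx=5,fy=5,interpolation=cv2.INTER_LANCZOS4)[:,:,::-1])
g=cv2.convertScaleAbs(p[100:220,265:385],alpha=2.5,beta=20);cv2.imwrite("pics/s3b.png",cv2.resize(g,None,fx=5,fy=5,interpolation=cv2.INTER_LANCZOS4)[:,:,::-1])
E
```

```text
110 near [326.99051005 191.76499331] far [320.48917799 159.62005664]
120 near [326.98847997 187.81555918] far [320.43559035 155.65359944]
130 near [326.98621571 183.80004013] far [320.38107106 151.62616787]
140 near [326.98370628 179.71695682] far [320.32559842 147.53654226]
[264 133]
```

View pics/s3b.png

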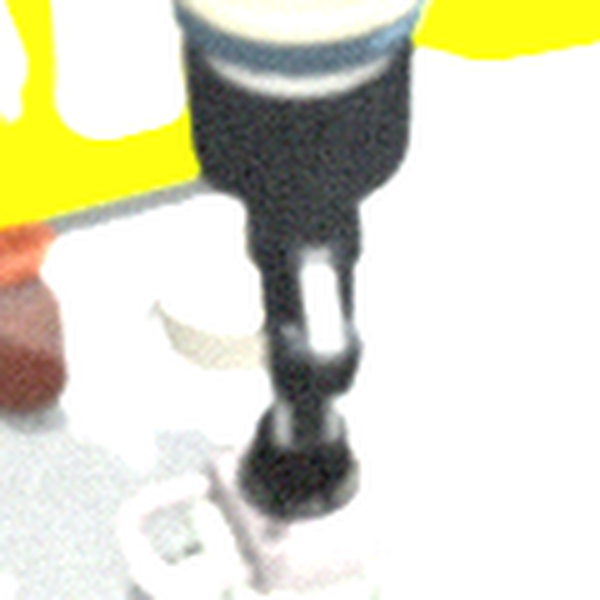

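```bash
python3 - <<'E'
from h import *
z=np.load("pics/scene0.npz");p,d=z['p'],z['d'];c,M=cam("scene")
g=cv2.convertScaleAbs(p[0:110,40:150],alpha=2.2,beta=20);cv2.imwrite("pics/s0b.png",cv2.resize(g,None,fx=5,fy=5,interpolation=cv2.INTER_LANCZOS4)[:,:,::-1])
for P in([217,586,202],[217,586,220],[217,586,215]):print(px("scene",P))
for s in(-1,1):
  for zz in(202,215,230,245): print(s,zz,px("scene",[217+s*.347*50,586+s*.938*50,zz]))
ys,xs=np.mgrid[0:110,40:150];uv=np.stack([xs.ravel(),ys.ravel()],1).astype(float)
q=cv2.undistortPoints(uv[:,None],c['mtx'],c['dist'])[:,0];W=c['position']+(np.c_[q,np.ones(len(q))]*d[ys.ravel(),xs.ravel()][:,None])@M.T
m=(W[:,2]>150)&(W[:,2]<350)&(np.hypot(W[:,0]-217,W[:,1]-586)<110)
w=W[m];print(len(w)); h=np.histogram(w[:,2],bins=np.arange(150,350,10));print(list(zip(h[1],h[0])))
print(w[np.argsort(w[:,2])[:15]].round(0))
E
```

```text
[99.51160333 87.10482098]
[96.69493845 79.39932649]
[97.48247124 81.55776099]
-1 202 [ 95.10113763 102.90257301]
-1 215 [92.93656341 97.28628995]
-1 230 [90.40104274 90.68078985]
-1 245 [87.82464475 83.93842777]
1 202 [103.6743347   72.42078699]
1 215 [101.7684622   66.95134258]
1 230 [99.54035661 60.53127225]
1 245 [97.28116408 53.99230959]
1653
[(np.int64(150), np.int64(0)), (np.int64(160), np.int64(0)), (np.int64(170), np.int64(0)), (np.int64(180), np.int64(0)), (np.int64(190), np.int64(0)), (np.int64(200), np.int64(0)), (np.int64(210), np.int64(0)), (np.int64(220), np.int64(0)), (np.int64(230), np.int64(0)), (np.int64(240), np.int64(45)), (np.int64(250), np.int64(117)), (np.int64(260), np.int64(117)), (np.int64(270), np.int64(115)), (np.int64(280), np.int64(65)), (np.int64(290), np.int64(167)), (np.int64(300), np.int64(168)), (np.int64(310), np.int64(189)), (np.int64(320), np.int64(186)), (np.int64(330), np.int64(255))]
[[195. 545. 243.]
 [228. 626. 244.]
 [227. 626. 245.]
 [240. 625. 245.]
 [225. 627. 245.]
 [229. 628. 245.]
 [197. 544. 245.]
 [207. 538. 245.]
 [202. 540. 245.]
 [231. 626. 245.]
 [234. 624. 246.]
 [200. 541. 246.]
 [237. 626. 246.]
 [205. 537. 246.]
 [227. 627. 246.]]
```

View pics/s0b.png

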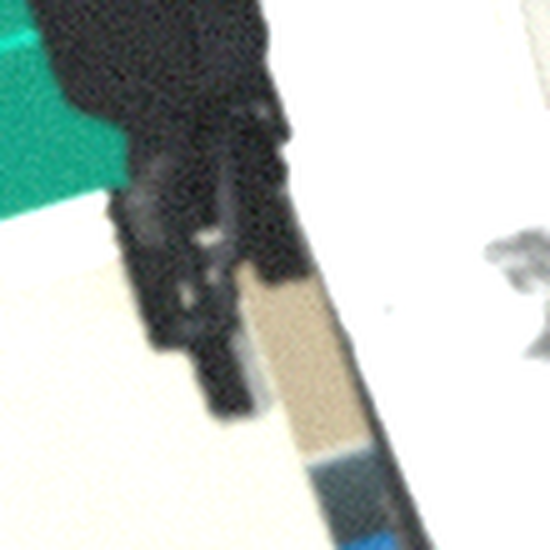

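The pictures disagree with the reported TCP. In the first frame the finger ends sit at z≈244 with the TCP at 202. That is 42 mm, where 13 mm is expected for open fingers. Measured x and y agree. So the real tips are about 28 mm farther back than reported, and here the fingers closed above the dial, which explains the empty grip. I'll reopen and go about 30 mm lower, watching the force.

Request:
{"api": "jog_arm", "payload": {"series": [[0, 0, 0, 0, 0.05, -0.05, 0.7], [0, 0, 0, 0, 0, 0, 0.7], [0, 0, 0, 0, 0, 0, 0.7], [0, 0, 0, 0, 0, 0, 0.7], [0, 0, 0, 0, 0, 0, 0.7], [0, 0, 0, 0.5, 0, 0, 0.7], [0, 0, 0, 0.5, 0, 0, 0.7], [0, 0, 0, 0.5, 0, 0, 0.7], [0, 0, 0, 0.5, 0, 0, 0.7], [0, 0, 0, 0, 0, 0, 0.7], [0, 0, 0, 0, 0, 0, 0.7]]}}

```text
clock: 4.8
eef_pos: [525.7, 250.6, 39.3]
tcp_rot: [-0.802, 1.569, 0.414]
contact_force: [0.3, 0.5, -0.1]
opening: 0.702
```

```bash
python3 - <<'E'
from h import *
go(525.5,250.5,29)
p,d=r.grab_frame("scene");c,M=cam("scene")
ys,xs=np.mgrid[130:215,290:360];uv=np.stack([xs.ravel(),ys.ravel()],1).astype(float)
q=cv2.undistortPoints(uv[:,None],c['mtx'],c['dist'])[:,0];W=c['position']+(np.c_[q,np.ones(len(q))]*d[ys.ravel(),xs.ravel()][:,None])@M.T
t=(W[:,1]<225)&(W[:,1]>190)&(W[:,2]>58)&(W[:,2]<110)&(abs(W[:,0]-512)<25);w=W[t];print(len(w),w[np.argsort(w[:,2])[:10]].round(0))
cv2.imwrite("pics/s4.png",cv2.resize(cv2.convertScaleAbs(p[100:220,265:385],alpha=1.8,beta=10),None,fx=5,fy=5,interpolation=cv2.INTER_LANCZOS4)[:,:,::-1])
E
```

```text
clock 4.8 pos [525.7 250.6  39.3] jaw 69.7 q [ 0.44  0.49  1.85 -0.    0.8  -0.77] open 0.702
F [ 0.3  0.5 -0.1] T [-0.036  0.027  0.006]
rot deg [-0.    0.08  0.08] shift cm in current frame [ 1.03  0.02 -0.02] in target frame [ 1.03  0.02 -0.01] world mm [ -0.2  -0.1 -10.3]
101 [[519. 214.  73.]
 [515. 215.  74.]
 [517. 214.  74.]
 [505. 219.  75.]
 [506. 217.  77.]
 [521. 211.  77.]
 [525. 214.  77.]
 [522. 212.  78.]
 [505. 218.  78.]
 [506. 217.  79.]]
```

View pics/s4.png

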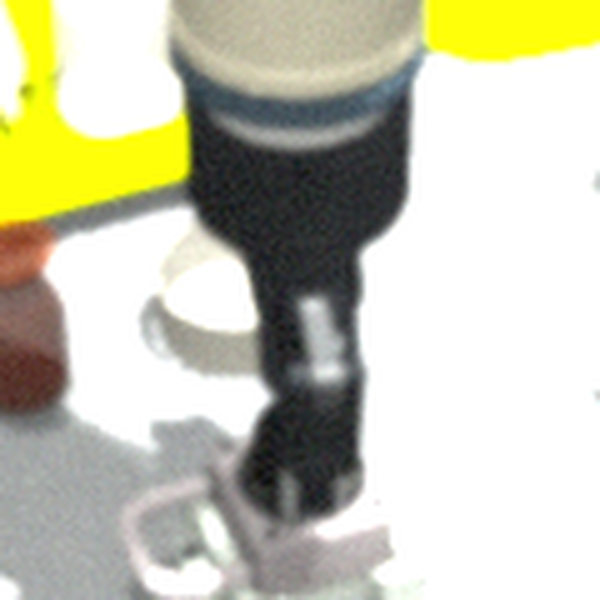

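The near finger now straddles the dial with its tip at z≈74. Another 9 mm down, then close.

Request:
{"api": "jog_arm", "payload": {"series": [[0, 0, 0, 0.45, 0, 0, 0.7], [0, 0, 0, 0.45, 0, 0, 0.7], [0, 0, 0, 0, 0, 0, 0.7], [0, 0, 0, 0, 0, 0, 0.3], [0, 0, 0, 0, 0, 0, 0.3], [0, 0, 0, 0, 0, 0, 0.3], [0, 0, 0, 0, 0, 0, 0.3], [0, 0, 0, 0, 0, 0, 0.3], [0, 0, 0, 0, 0, 0, 0.3]], "force": 30}}

```text
clock: 5.75
eef_pos: [526.5, 251.3, 31.0]
tcp_rot: [-0.691, 1.567, 0.525]
contact_force: [-0.3, 5.6, 2.4]
opening: 0.409
```

```bash
python3 - <<'E'
from h import *
go(525.5,250.5,29)
E
```

```text
clock 5.75 pos [526.5 251.3  31. ] jaw 69.7 q [ 0.44  0.5   1.85  0.    0.78 -0.77] open 0.409
F [-0.3  5.6  2.4] T [ 0.923 -0.136 -0.024]
rot deg [-0.    0.19  0.15] shift cm in current frame [ 0.2   0.06 -0.11] in target frame [ 0.2   0.06 -0.11] world mm [-1.  -0.8 -2. ]
```

Gripped. Now I turn clockwise, which is +x about the downward tool axis, and watch the torque.

Request:
{"api": "jog_arm", "payload": {"series": [[0, 0, 0, 0, 0, 0.1, 0.3], [5, 0, 0, 0, 0, 0, 0.3], [5, 0, 0, 0, 0, 0, 0.3], [5, 0, 0, 0, 0, 0, 0.3], [5, 0, 0, 0, 0, 0, 0.3], [5, 0, 0, 0, 0, 0, 0.3], [5, 0, 0, 0, 0, 0, 0.3], [5, 0, 0, 0, 0, 0, 0.3]]}}

```text
clock: 6.55
eef_pos: [526.6, 251.7, 30.9]
tcp_rot: [-0.222, 1.568, 0.38]
contact_force: [1.0, 3.5, 3.5]
opening: 0.412
```

```bash
cat > t.py <<'E'
from h import *
go(525.5,250.5,29)
p,d=r.grab_frame("scene")
import sys
cv2.imwrite(f"pics/{sys.argv[1]}.png",cv2.resize(cv2.convertScaleAbs(p[155:235,270:370],alpha=1.3,beta=0),None,fx=6,fy=6,interpolation=cv2.INTER_LANCZOS4)[:,:,::-1])
E
python3 t.py t1
```

```text
clock 6.55 pos [526.6 251.7  30.9] jaw 34.5 q [ 0.44  0.5   1.85 -0.    0.79 -0.16] open 0.412
F [1.  3.5 3.5] T [ 0.453 -0.136  0.037]
rot deg [-0.    0.18  0.04] shift cm in current frame [ 0.19 -0.04 -0.16] in target frame [ 0.19 -0.04 -0.16] world mm [-1.1 -1.2 -1.9]
```

View pics/t1.png

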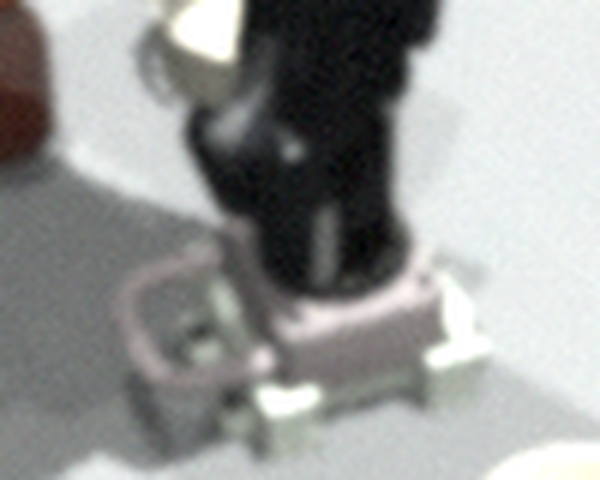

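Tz is 0.037 N m, close to the dial's 0.03 friction, so the dial is turning with the grip. The shackle is still shut. I continue in short calls.

Request:
{"api": "jog_arm", "payload": {"series": [[5, 0, 0, 0, 0, 0, 0.3], [5, 0, 0, 0, 0, 0, 0.3], [5, 0, 0, 0, 0, 0, 0.3]]}}

```text
clock: 6.9
eef_pos: [526.7, 251.7, 30.9]
tcp_rot: [0.048, 1.567, 0.389]
contact_force: [1.5, 2.9, 3.5]
opening: 0.412
```

```bash
python3 t.py t2
```

```text
clock 6.9 pos [526.7 251.7  30.9] jaw 19.6 q [ 0.44  0.5   1.85 -0.    0.79  0.1 ] open 0.412
F [1.5 2.9 3.5] T [ 0.543 -0.152  0.018]
rot deg [ 0.    0.2  -0.01] shift cm in current frame [ 0.19 -0.08 -0.16] in target frame [ 0.19 -0.08 -0.16] world mm [-1.2 -1.2 -1.9]
```

Request:
{"api": "jog_arm", "payload": {"series": [[5, 0, 0, 0, 0, 0, 0.3], [5, 0, 0, 0, 0, 0, 0.3]]}}

```text
clock: 7.15
eef_pos: [526.8, 251.8, 31.0]
tcp_rot: [0.221, 1.567, 0.39]
contact_force: [1.0, 3.5, 4.1]
opening: 0.406
```

```bash
python3 t.py t3
```

```text
clock 7.15 pos [526.8 251.8  31. ] jaw 9.7 q [ 0.44  0.5   1.85 -0.    0.79  0.27] open 0.406
F [1.  3.5 4.1] T [ 0.505 -0.223  0.111]
rot deg [ 0.    0.21 -0.05] shift cm in current frame [ 0.19 -0.11 -0.16] in target frame [ 0.2  -0.11 -0.15] world mm [-1.3 -1.3 -2. ]
```

View pics/t3.png

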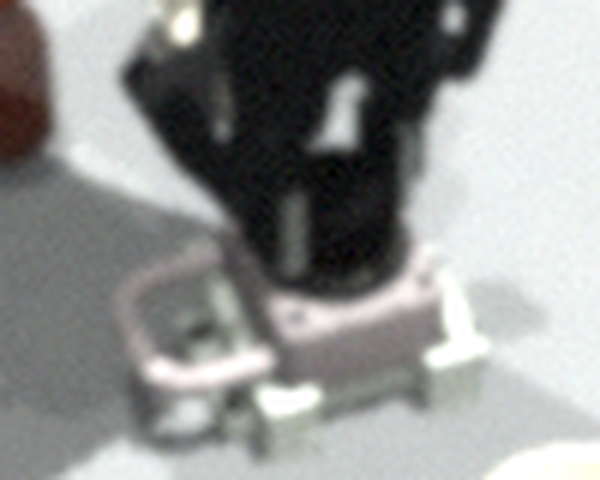

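Request:
{"api": "jog_arm", "payload": {"series": [[2, 0, 0, 0, 0, 0, 0.3], [2, 0, 0, 0, 0, 0, 0.3]]}}

```text
clock: 7.4
eef_pos: [526.8, 251.9, 30.9]
tcp_rot: [0.309, 1.567, 0.411]
contact_force: [2.2, 3.2, 4.1]
opening: 0.411
```

```bash
python3 t.py t4
```

```text
clock 7.4 pos [526.8 251.9  30.9] jaw 5.9 q [ 0.44  0.5   1.85 -0.    0.78  0.34] open 0.411
F [2.2 3.2 4.1] T [ 0.589 -0.264  0.077]
rot deg [ 0.    0.21 -0.07] shift cm in current frame [ 0.19 -0.12 -0.15] in target frame [ 0.19 -0.12 -0.15] world mm [-1.3 -1.4 -1.9]
```

View pics/t4.png

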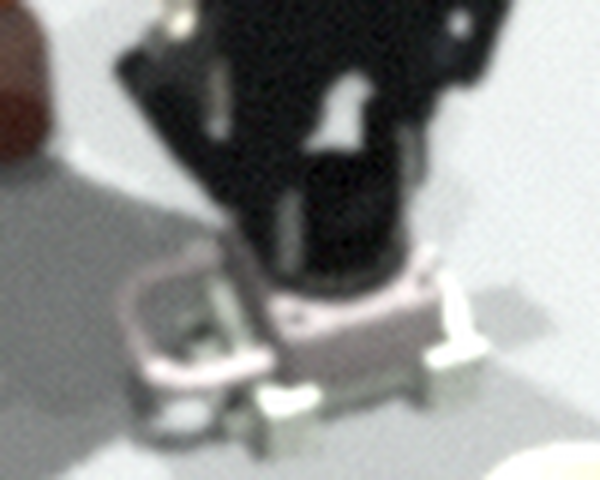

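The shackle hasn't moved: the bow's left edge is still at x≈117 px. I keep turning.

Request:
{"api": "jog_arm", "payload": {"series": [[5, 0, 0, 0, 0, 0, 0.3], [5, 0, 0, 0, 0, 0, 0.3]]}}

```text
clock: 7.65
eef_pos: [526.9, 251.8, 30.9]
tcp_rot: [0.479, 1.567, 0.405]
contact_force: [2.5, 3.4, 3.9]
opening: 0.408
```

```bash
python3 t.py t5
```

```text
clock 7.65 pos [526.9 251.8  30.9] jaw -4.3 q [ 0.44  0.5   1.85 -0.    0.78  0.52] open 0.408
F [2.5 3.4 3.9] T [ 0.585 -0.366  0.081]
rot deg [ 0.   0.2 -0.1] shift cm in current frame [ 0.19 -0.14 -0.13] in target frame [ 0.19 -0.14 -0.13] world mm [-1.4 -1.3 -1.9]
```

Request:
{"api": "jog_arm", "payload": {"series": [[5, 0, 0, 0, 0, 0, 0.3], [5, 0, 0, 0, 0, 0, 0.3]]}}

```text
clock: 7.9
eef_pos: [527.0, 251.9, 30.9]
tcp_rot: [0.65, 1.567, 0.402]
contact_force: [3.8, 4.3, 4.2]
opening: 0.41
```

```bash
python3 t.py t6
```

```text
clock 7.9 pos [527.  251.9  30.9] jaw -14.2 q [ 0.44  0.5   1.85 -0.    0.78  0.69] open 0.41
F [3.8 4.3 4.2] T [ 0.656 -0.311  0.086]
rot deg [ 0.    0.19 -0.14] shift cm in current frame [ 0.19 -0.17 -0.11] in target frame [ 0.19 -0.17 -0.11] world mm [-1.5 -1.4 -1.9]
```

View pics/t6.png

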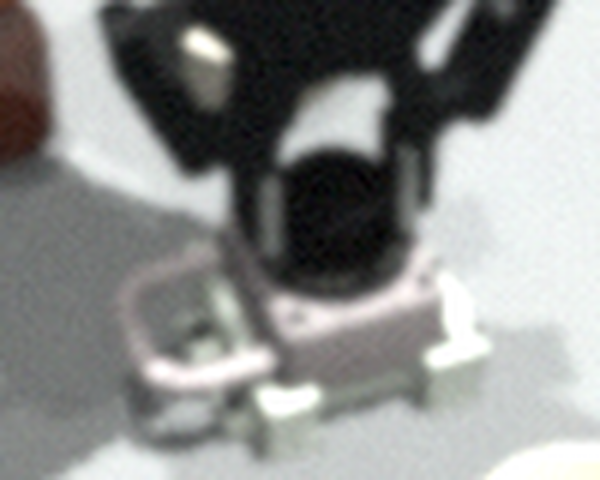

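Request:
{"api": "jog_arm", "payload": {"series": [[5, 0, 0, 0, 0, 0, 0.3], [5, 0, 0, 0, 0, 0, 0.3]]}}

```text
clock: 8.15
eef_pos: [527.0, 251.9, 30.9]
tcp_rot: [0.825, 1.567, 0.404]
contact_force: [4.2, 3.5, 4.0]
opening: 0.407
```

```bash
python3 t.py t7
```

```text
clock 8.15 pos [527.  251.9  30.9] jaw -24.2 q [ 0.44  0.5   1.85 -0.    0.78  0.87] open 0.407
F [4.2 3.5 4. ] T [ 0.629 -0.48   0.114]
rot deg [ 0.    0.16 -0.18] shift cm in current frame [ 0.19 -0.19 -0.08] in target frame [ 0.19 -0.19 -0.08] world mm [-1.5 -1.4 -1.9]
```

Request:
{"api": "jog_arm", "payload": {"series": [[5, 0, 0, 0, 0, 0, 0.3], [5, 0, 0, 0, 0, 0, 0.3]]}}

```text
clock: 8.4
eef_pos: [527.1, 251.9, 31.0]
tcp_rot: [0.987, 1.566, 0.391]
contact_force: [4.2, 3.8, 4.3]
opening: 0.41
```

```bash
python3 t.py t8
```

```text
clock 8.4 pos [527.1 251.9  31. ] jaw -34.2 q [ 0.44  0.5   1.85 -0.    0.78  1.04] open 0.41
F [4.2 3.8 4.3] T [ 0.559 -0.594  0.024]
rot deg [ 0.    0.14 -0.21] shift cm in current frame [ 0.2  -0.21 -0.06] in target frame [ 0.2  -0.21 -0.06] world mm [-1.6 -1.4 -2. ]
```

View pics/t8.png

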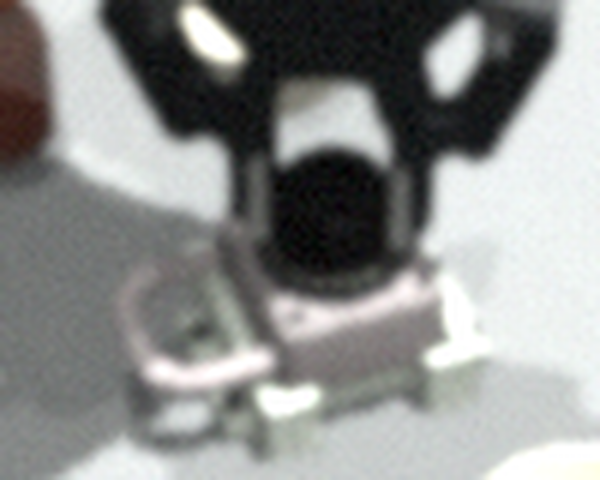

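Request:
{"api": "jog_arm", "payload": {"series": [[5, 0, 0, 0, 0, 0, 0.3], [5, 0, 0, 0, 0, 0, 0.3]]}}

```text
clock: 8.65
eef_pos: [527.2, 251.8, 31.0]
tcp_rot: [1.142, 1.566, 0.371]
contact_force: [4.7, 3.9, 4.6]
opening: 0.407
```

```bash
python3 t.py t9
```

```text
clock 8.65 pos [527.2 251.8  31. ] jaw -44.2 q [ 0.44  0.5   1.85 -0.    0.78  1.21] open 0.407
F [4.7 3.9 4.6] T [ 0.498 -0.626  0.014]
rot deg [ 0.    0.11 -0.23] shift cm in current frame [ 0.2  -0.22 -0.03] in target frame [ 0.2  -0.21 -0.03] world mm [-1.7 -1.3 -2. ]
```

Request:
{"api": "jog_arm", "payload": {"series": [[5, 0, 0, 0, 0, 0, 0.3], [5, 0, 0, 0, 0, 0, 0.3]]}}

```text
clock: 8.9
eef_pos: [527.2, 251.9, 31.0]
tcp_rot: [1.305, 1.566, 0.36]
contact_force: [4.5, 4.2, 5.6]
opening: 0.405
```

```bash
python3 t.py t10
```

```text
clock 8.9 pos [527.2 251.9  31. ] jaw -54.1 q [ 0.44  0.5   1.85 -0.    0.78  1.39] open 0.405
F [4.5 4.2 5.6] T [ 1.056 -0.616  0.624]
rot deg [ 0.    0.07 -0.25] shift cm in current frame [ 0.19 -0.22  0.01] in target frame [ 0.2  -0.22  0.01] world mm [-1.7 -1.4 -2. ]
```

View pics/t10.png

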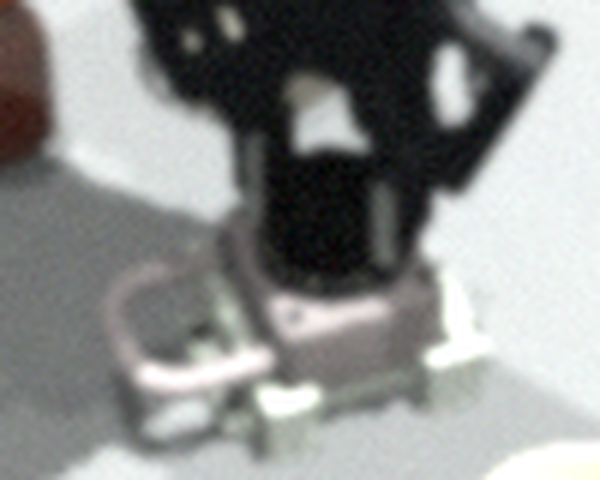

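It clicked at about 124°. Tz jumped to 0.62 N m, and the bow edge moved from x≈117 to 105 px, so the shackle is out about 5 mm. I release, rise and look.

Request:
{"api": "jog_arm", "payload": {"series": [[0, 0, 0, 0, 0, 0, 0.8], [0, 0, 0, 0, 0, 0, 0.8], [0, 0, 0, 0, 0, 0, 0.8], [0, 0, 0, 0, 0, 0, 0.8], [0, 0, 0, -1, 0, 0, 0.9], [0, 0, 0, -2, 0, 0, 0.9], [0, 0, 0, -2, 0, 0, 0.9], [8, 0, 0, -1, 0, 0, 0.9], [8, 0, 0, 0, 0, 0, 0.9], [8, 0, 0, 0, 0, 0, 0.9], [8, 0, 0, 0, 0, 0, 0.9], [8, 0, 0, 0, 0, 0, 0.9], [2.4, 0, 0, 0, 0, 0, 0.9], [0, 0, 0, 0, 0, 0, 0.9], [0, 0, 0, 0, 0, 0, 0.9]]}}

```text
clock: 10.45
eef_pos: [526.1, 251.5, 91.0]
tcp_rot: [2.111, 1.568, 0.425]
contact_force: [-0.5, -0.6, -0.5]
opening: 0.894
```

```bash
python3 - <<'E'
from h import *
go(470.7,258.7,35,jaw=83.5)
for n in("scene","top"):
    p,d=r.grab_frame(n); np.savez(f"pics/{n}5.npz",p=p,d=d)
    u,v=(px(n,[500,250,40])).astype(int)
    cv2.imwrite(f"pics/{n}5.png",cv2.resize(p[v-50:v+50,u-60:u+60],None,fx=6,fy=6,interpolation=cv2.INTER_LANCZOS4)[:,:,::-1]); print(n,u-60,v-50)
E
```

```text
clock 10.45 pos [526.1 251.5  91. ] jaw -96.6 q [ 0.44  0.42  1.82 -0.    0.9   2.13] open 0.894
F [-0.5 -0.6 -0.5] T [0.055 0.026 0.026]
rot deg [-0.12 -0.08 -0.14] shift cm in current frame [ 5.59 -5.6  -0.06] in target frame [ 5.6  -5.58 -0.08] world mm [-55.4   7.2 -56. ]
scene 252 155
top 240 146
```

View pics/scene5.png

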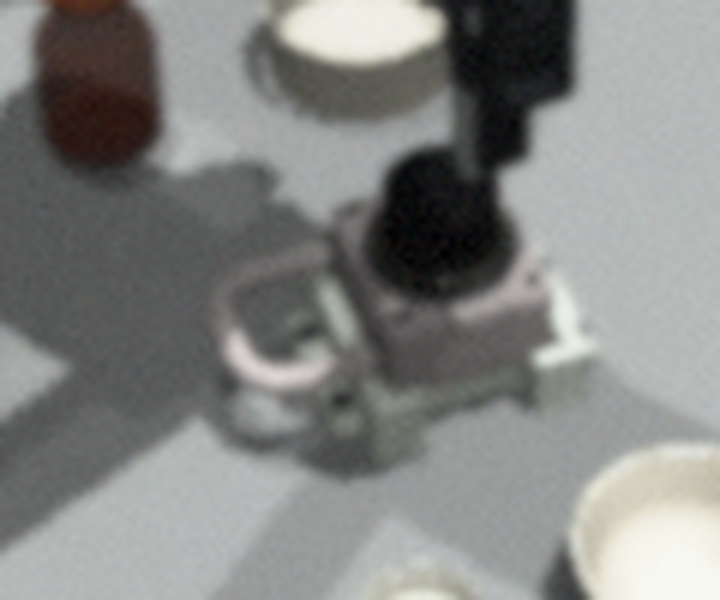

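View pics/top5.png

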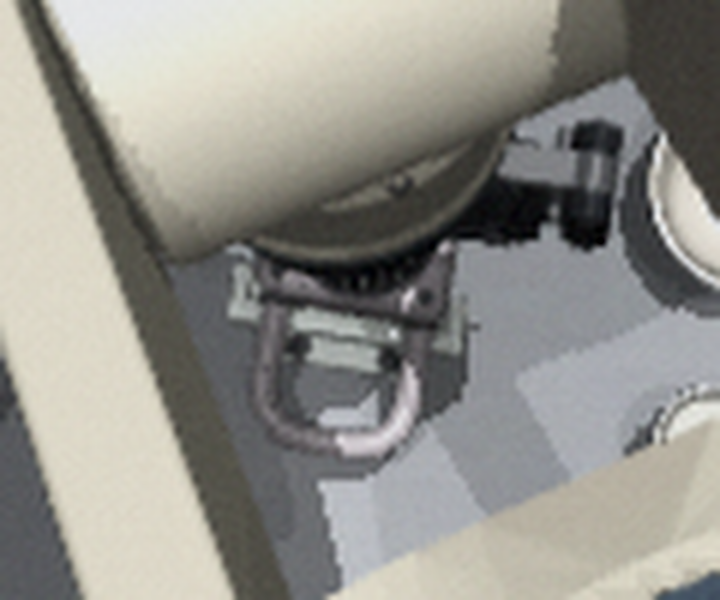

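```bash
python3 - <<'E'
from h import *
f=lambda u,v,z:ray("top",(240+u/6,146+v/6),z)[:2].round(1)
print("legs outer",f(254,380,36),f(428,388,36),"bow outer",f(341,460,36),"case edge corners",f(262,300,52),f(438,326,52))
from scipy.spatial.transform import Rotation
for P in([527.3,252.2]): 
  for yaw in(-6.5,):
    a=np.radians(yaw);X=np.array([np.cos(a),np.sin(a)])
    print("pred bow",P-X*74.5,"pred grip57",P-X*57)
E
```

```text
legs outer [474.9 283. ] [473.9 228. ] bow outer [450.4 254.7] case edge corners [498.8 280.3] [492.3 225.4]
pred bow [453.27889675 535.73363943] pred grip57 [470.66640423 533.75258318]
pred bow [178.17889675 260.63363943] pred grip57 [195.56640423 258.65258318]
```

Request:
{"api": "jog_arm", "payload": {"series": [[-0.1, 0, 0, 0, -2.8, 0, 0.9], [0, 0, 0, 0, -2.78, 0, 0.9], [0, 0, 0, 3, 0, 0, 0.9], [0, 0, 0, 3, 0, 0, 0.9], [0, 0, 0, 2, 0, 0, 0.9], [0, 0, 0, 0, 0, 0, 0.9], [0, 0, 0, 0, 0, 0, 0.9]]}}

```text
clock: 11.25
eef_pos: [470.8, 258.1, 10.7]
tcp_rot: [2.104, 1.569, 0.418]
contact_force: [0.3, -0.4, -0.0]
opening: 0.899
```

```bash
python3 - <<'E'
from h import *
go(470.7,258.0,-7,jaw=83.5)
p,d=r.grab_frame("scene");c,M=cam("scene")
u,v=(px("scene",[490,250,50])).astype(int)
cv2.imwrite(f"pics/s6.png",cv2.resize(p[v-50:v+50,u-60:u+60],None,fx=6,fy=6,interpolation=cv2.INTER_LANCZOS4)[:,:,::-1])
ys,xs=np.mgrid[v-50:v+50,u-60:u+60];uv=np.stack([xs.ravel(),ys.ravel()],1).astype(float)
q=cv2.undistortPoints(uv[:,None],c['mtx'],c['dist'])[:,0];W=c['position']+(np.c_[q,np.ones(len(q))]*d[ys.ravel(),xs.ravel()][:,None])@M.T
t=(W[:,1]<240)&(W[:,1]>195)&(W[:,2]>20)&(W[:,2]<110)&(abs(W[:,0]-471)<16);w=W[t];print(len(w),w[np.argsort(w[:,2])[:14]].round(0))
E
```

```text
clock 11.25 pos [470.8 258.1  10.7] jaw -96.6 q [ 0.5   0.48  1.96 -0.    0.7   2.18] open 0.899
F [ 0.3 -0.4 -0. ] T [-0.005 -0.003 -0.017]
rot deg [-0.1  -0.05 -0.09] shift cm in current frame [ 1.77 -0.01  0.01] in target frame [ 1.77 -0.01  0.01] world mm [ -0.1  -0.1 -17.7]
130 [[458. 240.  33.]
 [462. 236.  33.]
 [460. 237.  34.]
 [458. 237.  35.]
 [458. 240.  35.]
 [461. 238.  36.]
 [462. 236.  37.]
 [487. 228.  37.]
 [458. 237.  38.]
 [461. 237.  39.]
 [463. 238.  40.]
 [462. 235.  41.]
 [486. 230.  41.]
 [458. 215.  50.]]
```

View pics/s6.png

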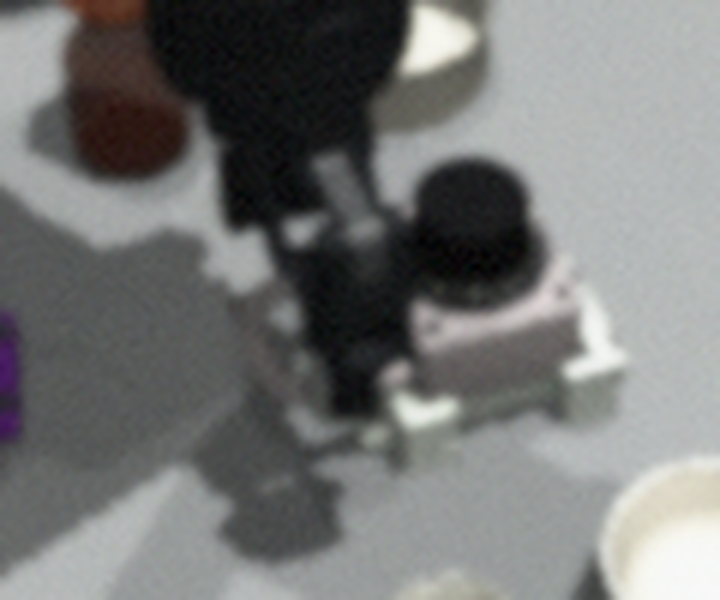

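The near finger hangs outside the near leg with its tip at z≈50. I go down 17 mm and close gently.

Request:
{"api": "jog_arm", "payload": {"series": [[0, 0, 0, 0.7, 0, 0, 0.9], [0, 0, 0, 0.6, 0, 0, 0.9], [0, 0, 0, 0.4, 0, 0, 0.9], [0, 0, 0, 0, 0, 0, 0.9], [0, 0, 0, 0, 0, 0, 0.55], [0, 0, 0, 0, 0, 0, 0.55], [0, 0, 0, 0, 0, 0, 0.55], [0, 0, 0, 0, 0, 0, 0.55], [0, 0, 0, 0, 0, 0, 0.55]], "force": 25}}

```text
clock: 12.2
eef_pos: [471.0, 258.3, -6.3]
tcp_rot: [2.165, 1.568, 0.479]
contact_force: [-0.7, 1.4, 5.2]
opening: 0.627
```

```bash
python3 - <<'E'
from h import *
go(470.7,258.0,-7,jaw=83.5)
p,d=r.grab_frame("scene")
cv2.imwrite(f"pics/s7.png",cv2.resize(p[145:245,250:370],None,fx=6,fy=6,interpolation=cv2.INTER_LANCZOS4)[:,:,::-1])
E
```

```text
clock 12.2 pos [471.  258.3  -6.3] jaw -96.6 q [ 0.5   0.51  1.97 -0.    0.66  2.19] open 0.627
F [-0.7  1.4  5.2] T [ 0.252  0.189 -0.03 ]
rot deg [-0.13 -0.1  -0.15] shift cm in current frame [ 0.07 -0.03  0.04] in target frame [ 0.07 -0.03  0.04] world mm [-0.3 -0.3 -0.7]
```

View pics/s7.png

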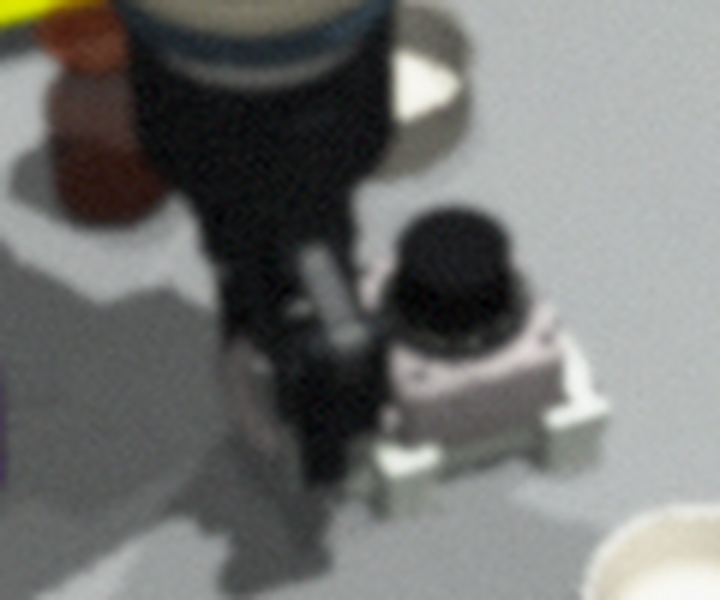

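Gripped: opening 0.627 fits 55 mm. Now I pull along the lock's −x, which is the tool's −y.

Request:
{"api": "jog_arm", "payload": {"series": [[0, 0, 0, 0, -0.3, 0, 0.55], [0, 0, 0, 0, -0.3, 0, 0.55], [0, 0, 0, 0, -0.3, 0, 0.55], [0, 0, 0, 0, -0.3, 0, 0.55], [0, 0, 0, 0, -0.2, 0, 0.55], [0, 0, 0, 0, 0, 0, 0.55]]}}

```text
clock: 12.85
eef_pos: [456.5, 260.0, -6.6]
tcp_rot: [2.245, 1.568, 0.559]
contact_force: [-0.0, 4.6, 3.8]
opening: 0.622
```

```bash
python3 - <<'E'
from h import *
go(470.7,258.0,-7,jaw=83.5)
E
```

```text
clock 12.85 pos [456.5 260.   -6.6] jaw -96.6 q [0.51 0.5  1.99 0.   0.65 2.2 ] open 0.622
F [-0.   4.6  3.8] T [0.803 0.025 0.123]
rot deg [-0.12 -0.08 -0.11] shift cm in current frame [0.05 1.43 0.03] in target frame [0.04 1.43 0.04] world mm [14.2 -2.  -0.4]
```

Request:
{"api": "jog_arm", "payload": {"series": [[0, 0, 0, 0, -0.2, 0, 0.55], [0, 0, 0, 0, -0.15, 0, 0.55], [0, 0, 0, 0, 0, 0, 0.55]]}}

```text
clock: 13.15
eef_pos: [453.6, 260.3, -6.5]
tcp_rot: [2.116, 1.568, 0.43]
contact_force: [2.3, 3.2, 1.6]
opening: 0.628
```

```bash
python3 - <<'E'
from h import *
go(470.7,258.0,-7,jaw=83.5)
E
```

```text
clock 13.15 pos [453.6 260.3  -6.5] jaw -96.6 q [ 0.52  0.49  2.   -0.    0.65  2.2 ] open 0.628
F [2.3 3.2 1.6] T [ 0.694 -0.296  0.209]
rot deg [-0.11 -0.09 -0.15] shift cm in current frame [0.05 1.73 0.03] in target frame [0.05 1.73 0.04] world mm [17.1 -2.3 -0.5]
```

Request:
{"api": "jog_arm", "payload": {"series": [[0, 0, 0, 0, -0.1, 0, 0.55], [0, 0, 0, 0, -0.1, 0, 0.55], [0, 0, 0, 0, 0, 0, 0.55]]}}

```text
clock: 13.45
eef_pos: [453.0, 260.6, -6.3]
tcp_rot: [2.027, 1.566, 0.341]
contact_force: [7.1, 1.7, -0.2]
opening: 0.627
```

```bash
python3 - <<'E'
from h import *
go(470.7,258.0,-7,jaw=83.5)
E
```

```text
clock 13.45 pos [453.  260.6  -6.3] jaw -96.6 q [ 0.52  0.49  2.   -0.    0.64  2.21] open 0.627
F [ 7.1  1.7 -0.2] T [ 0.213 -1.119 -0.031]
rot deg [-0.12 -0.13 -0.26] shift cm in current frame [0.08 1.79 0.05] in target frame [0.07 1.79 0.05] world mm [17.7 -2.6 -0.7]
```

It hit the end stop after about 18 mm of pull, with 7 N on the wrist. I open, rise, and move over the case.

Request:
{"api": "jog_arm", "payload": {"series": [[0, 0, 0, 0, 0, 0, 1], [0, 0, 0, 0, 0, 0, 1], [0, 0, 0, 0, 0, 0, 1], [0, 0, 0, 0, 0, 0, 1], [0, 0, 0, -2, 0, 0, 1], [0, 0, 0, -2, 0, 0, 1], [0, 0, 0, 0, 2.5, 0.05, 1], [0, 0, 0, 0, 2.5, 0.03, 1], [0, 0, 0, 0, 2.4, 0, 1], [0, 0, 0, 0, 0, 0, 1], [0, 0, 0, 0, 0, 0, 1]]}}

```text
clock: 14.55
eef_pos: [524.3, 250.6, 33.1]
tcp_rot: [2.159, 1.57, 0.471]
contact_force: [-0.3, -0.4, -0.7]
opening: 0.995
```

```bash
python3 - <<'E'
from h import *
go(526.5,252.2,-13,jaw=83.5)
for n in("scene","top"):
    p,d=r.grab_frame(n)
    u,v=(px(n,[500,250,40])).astype(int)
    cv2.imwrite(f"pics/{n}8.png",cv2.resize(p[v-50:v+50,u-60:u+60],None,fx=6,fy=6,interpolation=cv2.INTER_LANCZOS4)[:,:,::-1]); print(n,u-60,v-50)
E
```

```text
clock 14.55 pos [524.3 250.6  33.1] jaw -96.7 q [0.44 0.5  1.85 0.   0.79 2.13] open 0.995
F [-0.3 -0.4 -0.7] T [-0.02  -0.032  0.01 ]
rot deg [-0.17 -0.04 -0.06] shift cm in current frame [ 4.62  0.2  -0.19] in target frame [ 4.61  0.2  -0.19] world mm [  2.2   1.6 -46.1]
scene 252 155
top 240 146
```

View pics/scene8.png

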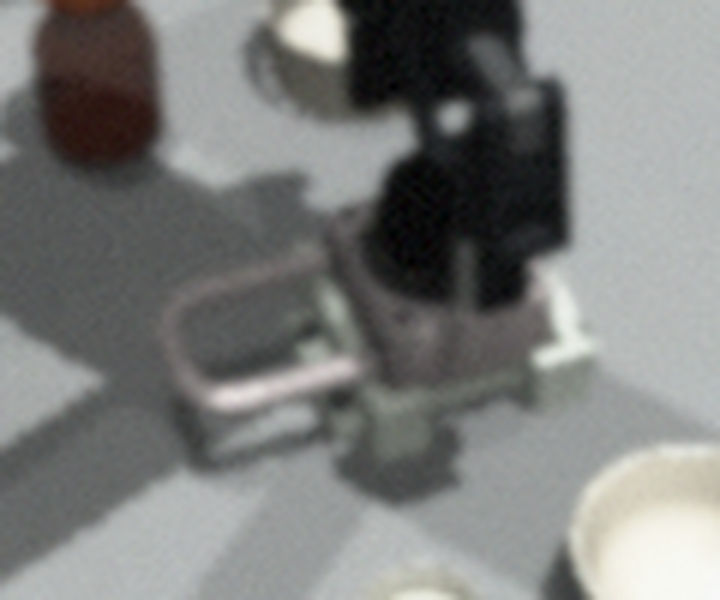

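View pics/top8.png

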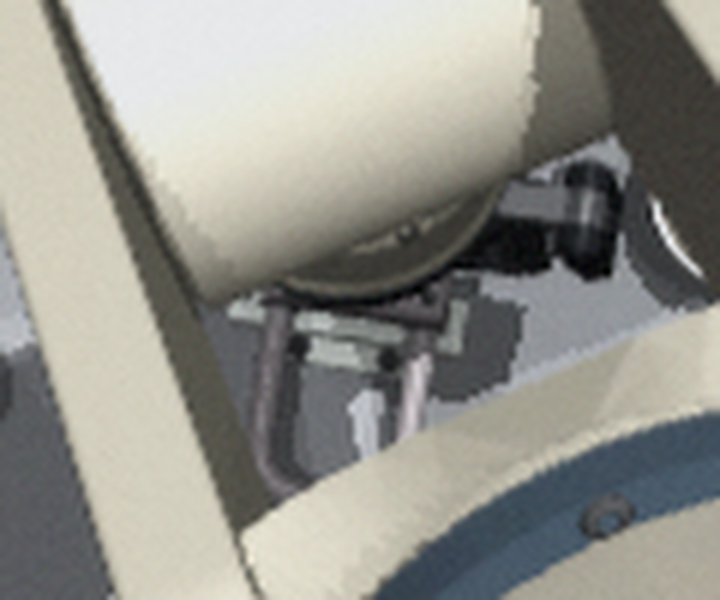

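The shackle is clearly out and both fingers straddle the case. I descend and grip.

Request:
{"api": "jog_arm", "payload": {"series": [[-0.17, 0, 0, 0.5, 0.12, -0.18, 1], [0, 0, 0, 1, 0, 0, 1], [0, 0, 0, 1, 0, 0, 1], [0, 0, 0, 0.8, 0, 0, 1], [0, 0, 0, 0.5, 0, 0, 1], [0, 0, 0, 0, 0, 0, 1], [0, 0, 0, 0, 0, 0, 1]]}}

```text
clock: 15.35
eef_pos: [526.3, 252.6, -4.6]
tcp_rot: [2.109, 1.569, 0.426]
contact_force: [0.1, 0.5, 0.2]
opening: 0.999
```

```bash
python3 - <<'E'
from h import *
go(525.5,252.2,-13,jaw=83.5)
p,d=r.grab_frame("scene");c,M=cam("scene")
cv2.imwrite(f"pics/s9.png",cv2.resize(p[145:245,260:380],None,fx=6,fy=6,interpolation=cv2.INTER_LANCZOS4)[:,:,::-1])
ys,xs=np.mgrid[150:230,290:370];uv=np.stack([xs.ravel(),ys.ravel()],1).astype(float)
q=cv2.undistortPoints(uv[:,None],c['mtx'],c['dist'])[:,0];W=c['position']+(np.c_[q,np.ones(len(q))]*d[ys.ravel(),xs.ravel()][:,None])@M.T
t=(W[:,1]<213)&(W[:,1]>180)&(W[:,2]>27)&(W[:,2]<110)&(abs(W[:,0]-520)<22);w=W[t];print(len(w),w[np.argsort(w[:,2])[:14]].round(0));
k=w[w[:,2]<60];print("finger x range",np.percentile(k[:,0],[5,50,95]))
E
```

```text
clock 15.35 pos [526.3 252.6  -4.6] jaw -96.5 q [ 0.45  0.56  1.86 -0.    0.72  2.13] open 0.999
F [0.1 0.5 0.2] T [-0.027 -0.036  0.001]
rot deg [ 0.04 -0.07 -0.11] shift cm in current frame [ 0.84 -0.07  0.05] in target frame [ 0.84 -0.07  0.05] world mm [-0.8 -0.4 -8.4]
274 [[515. 202.  39.]
 [513. 203.  39.]
 [511. 203.  41.]
 [510. 205.  41.]
 [511. 207.  42.]
 [521. 199.  42.]
 [511. 203.  43.]
 [510. 209.  43.]
 [512. 202.  44.]
 [526. 197.  44.]
 [513. 204.  45.]
 [514. 201.  45.]
 [511. 210.  45.]
 [511. 204.  45.]]
finger x range [510.31114939 513.84576596 525.93890676]
```

View pics/s9.png

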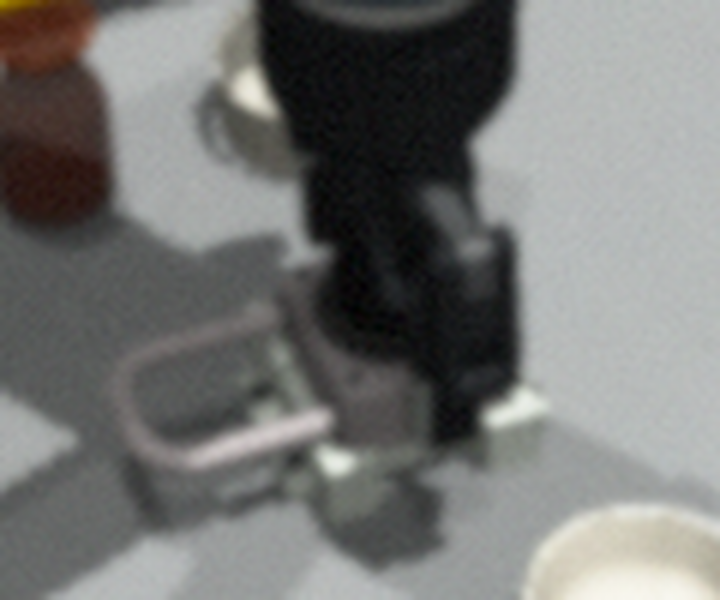

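The finger is about 3 mm too far towards the plain end of its window between the cheeks (crop x 430–495, window 370–482). I shift it −3 mm, then lower and grip.

Request:
{"api": "jog_arm", "payload": {"series": [[0, 0, 0, 0, -0.35, 0.04, 1], [0, 0, 0, 0.4, 0, 0, 1], [0, 0, 0, 0.4, 0, 0, 1], [0, 0, 0, 0, 0, 0, 1], [0, 0, 0, 0, 0, 0, 0.6], [0, 0, 0, 0, 0, 0, 0.6], [0, 0, 0, 0, 0, 0, 0.6], [0, 0, 0, 0, 0, 0, 0.6], [0, 0, 0, 0, 0, 0, 0.6], [0, 0, 0, 0, 0, 0, 0.6]], "force": 40}}

```text
clock: 16.4
eef_pos: [522.9, 252.7, -12.3]
tcp_rot: [2.077, 1.568, 0.393]
contact_force: [-0.2, -0.8, 3.2]
opening: 0.697
```

```bash
python3 - <<'E'
from h import *
go(525.5,252.2,-13,jaw=83.5)
p,d=r.grab_frame("scene")
cv2.imwrite(f"pics/s10.png",cv2.resize(p[145:245,260:380],None,fx=6,fy=6,interpolation=cv2.INTER_LANCZOS4)[:,:,::-1])
E
```

```text
clock 16.4 pos [522.9 252.7 -12.3] jaw -96.5 q [ 0.45  0.57  1.87 -0.    0.7   2.13] open 0.697
F [-0.2 -0.8  3.2] T [-0.28   0.034  0.006]
rot deg [ 0.04 -0.08 -0.14] shift cm in current frame [0.07 0.26 0.02] in target frame [0.07 0.26 0.02] world mm [ 2.6 -0.5 -0.7]
```

View pics/s10.png

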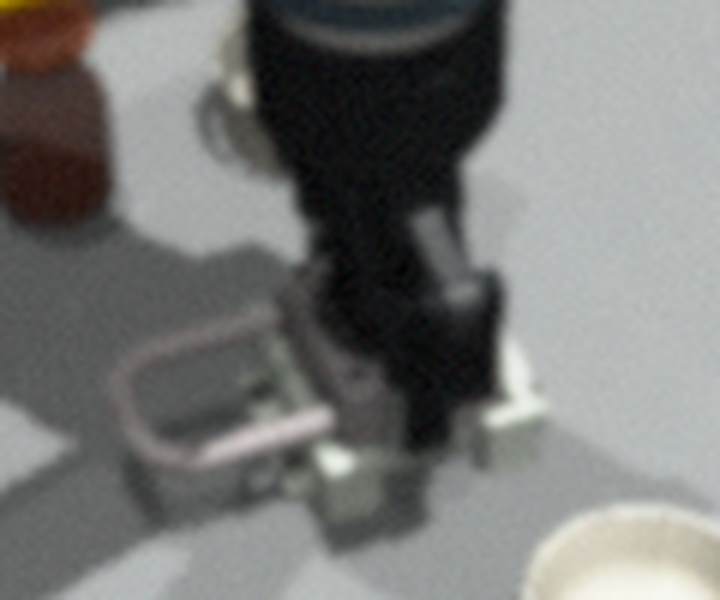

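The grip holds at 0.697, which fits 60 mm, and is centred in the window. I firm up the grip and lift.

Request:
{"api": "jog_arm", "payload": {"series": [[0, 0, 0, 0, 0, 0, 0.55], [0, 0, 0, 0, 0, 0, 0.55], [0, 0, 0, 0, 0, 0, 0.55], [0, 0, 0, -0.3, 0, 0, 0.55], [0, 0, 0, -0.5, 0, 0, 0.55], [0, 0, 0, -0.7, 0, 0, 0.55], [0, 0, 0, -0.7, 0, 0, 0.55], [0, 0, 0, -0.7, 0, 0, 0.55], [0, 0, 0, -0.7, 0, 0, 0.55], [0, 0, 0, 0, 0, 0, 0.55]], "force": 90}}

```text
clock: 17.45
eef_pos: [523.3, 253.0, 24.8]
tcp_rot: [2.134, 1.567, 0.451]
contact_force: [1.5, -0.6, -5.2]
opening: 0.686
```

```bash
python3 - <<'E'
from h import *
go(522.9,252.7,145,jaw=83.5)
p,d=r.grab_frame("scene")
cv2.imwrite(f"pics/s11.png",cv2.resize(p[125:245,250:390],None,fx=5,fy=5,interpolation=cv2.INTER_LANCZOS4)[:,:,::-1])
E
```

```text
clock 17.45 pos [523.3 253.   24.8] jaw -96.5 q [0.45 0.51 1.86 0.   0.77 2.13] open 0.686
F [ 1.5 -0.6 -5.2] T [ 0.019 -0.009  0.025]
rot deg [ 0.04 -0.13 -0.21] shift cm in current frame [-1.202e+01  0.000e+00  1.000e-02] in target frame [-12.02  -0.04   0.04] world mm [ -0.4  -0.3 120.2]
```

View pics/s11.png

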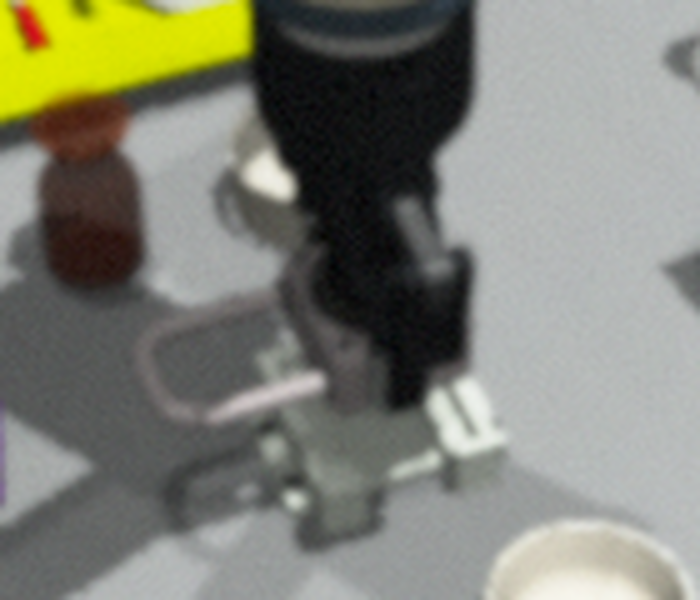

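The lock has lifted clear of the cradle, level, and its weight reads about 5 N. I carry on up.

Request:
{"api": "jog_arm", "payload": {"series": [[0, 0, 0, -1, 0, 0, 0.55], [0, 0, 0, -1.5, 0, 0, 0.55], [0, 0, 0, -1.5, 0, 0, 0.55], [0, 0, 0, -1.5, 0, 0, 0.55], [0, 0, 0, -1.5, 0, 0, 0.55], [0, 0, 0, -1.5, 0, 0, 0.55], [0, 0, 0, -1.5, 0, 0, 0.55], [0, 0, 0, -1, 0, 0, 0.55], [0, 0, 0, -0.6, 0, 0, 0.55], [0, 0, 0, -0.3, 0, 0, 0.55], [0, 0, 0, 0, 0, 0, 0.55], [0, 0, 0, 0, 0, 0, 0.55], [0, 0, 0, 0, 0, 0, 0.55]]}}

```text
clock: 18.8
eef_pos: [522.0, 252.3, 141.9]
tcp_rot: [2.077, 1.57, 0.393]
contact_force: [-0.3, 0.2, -5.2]
opening: 0.689
```

```bash
python3 - <<'E'
from h import *
go(522.9,252.7,145,jaw=83.5)
p,d=r.grab_frame("scene");cv2.imwrite("pics/s12.png",p[:,:,::-1])
c,M=cam("scene")
cv2.imwrite(f"pics/s12c.png",cv2.resize(p[85:225,240:400],None,fx=5,fy=5,interpolation=cv2.INTER_LANCZOS4)[:,:,::-1])
t,dt=r.grab_frame("top");cv2.imwrite("pics/top12.png",t[:,:,::-1])
go(522.9,252.7,145,jaw=83.5)
E
```

```text
clock 18.8 pos [522.  252.3 141.9] jaw -96.5 q [ 0.45  0.35  1.79 -0.    1.    2.13] open 0.689
F [-0.3  0.2 -5.2] T [-0.076 -0.065 -0.07 ]
rot deg [ 0.04 -0.03 -0.06] shift cm in current frame [-0.31  0.08 -0.05] in target frame [-0.31  0.08 -0.05] world mm [0.9 0.4 3.1]
clock 18.9 pos [522.1 252.4 142. ] jaw -96.5 q [ 0.45  0.35  1.79 -0.    1.    2.13] open 0.687
F [-0.4  0.1 -5.1] T [-0.034  0.011 -0.01 ]
rot deg [ 0.04 -0.04 -0.08] shift cm in current frame [-0.3   0.07 -0.04] in target frame [-0.3   0.07 -0.04] world mm [0.8 0.3 3. ]
```

View pics/s12c.png

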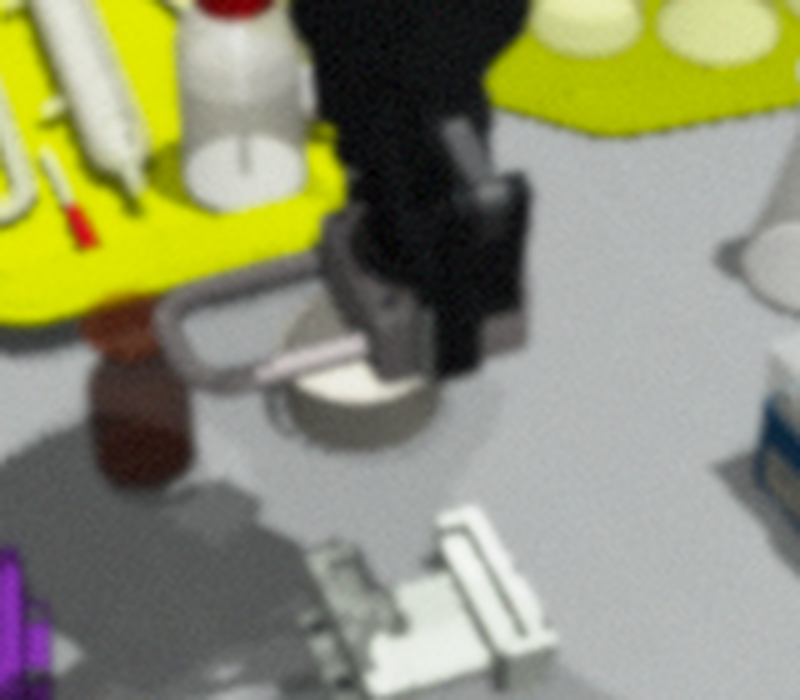

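View pics/s12.png

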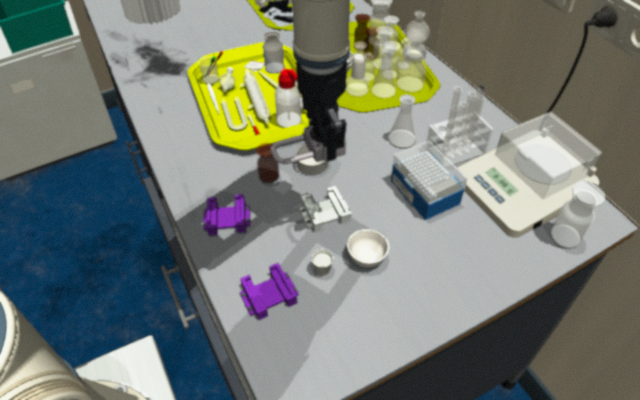

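View pics/top12.png

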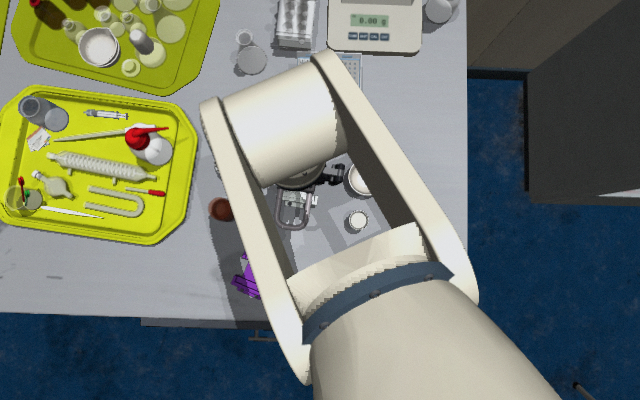

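The lock is held about 15 cm up, level, with the shackle out. Bottle, tin, cup and dish are at their old pixels. One last check of shackle extension and level from depth, then I hand in.

```bash
python3 - <<'E'
from h import *
p,d=r.grab_frame("scene");c,M=cam("scene")
ys,xs=np.mgrid[110:175,265:350];uv=np.stack([xs.ravel(),ys.ravel()],1).astype(float)
q=cv2.undistortPoints(uv[:,None],c['mtx'],c['dist'])[:,0];W=c['position']+(np.c_[q,np.ones(len(q))]*d[ys.ravel(),xs.ravel()][:,None])@M.T
a=np.radians(-6.5);X=np.array([np.cos(a),np.sin(a)])
s=(W[:,:2]-[525.5,251])@X; t=(W[:,2]>175)&(W[:,2]<215)&(s<-32)&(s>-110)&(abs(W[:,1]-258)<40)
w=W[t];print(t.sum(),"bow outer from centre mm",s[t].min(),np.percentile(s[t],2)," z near bow",np.median(w[s[t]<-75,2]),"z near case",np.median(w[s[t]>-55,2]))
m=lambda n:print(n)
print(r.sense()['qvel'].round(3)); r.sign_off()
E
```

```text
427 bow outer from centre mm -90.92733744931577 -90.02227980117756  z near bow 192.43613709817566 z near case 191.90964599092274
[-0.001 -0.003 -0.002  0.     0.001 -0.   ]
the job is handed in; nothing more can be done
```

The padlock is open, lifted out of its cradle and held still, and the job is handed in at about 19 s of the 58 s allowed.

- **Dial and shackle:** I turned the dial clockwise about 124° (2.2 rad) in one grasp. At the notch the wrist torque jumped to 0.62 N m and the shackle moved out. I then pulled the shackle about 18 mm to its end stop, with 7 N on the wrist.
- **Lift:** I gripped the case across its long sides at 90 N and raised it about 154 mm.
- **Final checks:**
  - The bow's outer edge is 90–91 mm from the lock's centre; fully out should be 91.5 mm.
  - The shackle's height differs by only 0.5 mm between bow and case end, so the lock is level along its length. The dial is up.
  - The lock's weight reads about 5 N and the arm is still.
  - By eye, the tin, bottle, cup and dish look unmoved in the last pictures.
- **Disagreements:**
  - The reported TCP lies about 28 mm beyond the real finger ends. My first grip closed empty above the dial, so I corrected all later heights from the camera.
  - The camera and the arm also differed by 1–2 mm sideways.

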